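# Load the red bin of the jam carousel

### The arm

A 6-joint arm with a two-finger parallel gripper is mounted at the origin on the work surface. World frame = base frame: x ahead of the robot, y to its left, z up, the work surface at z = 0. Lengths are in m, angles in rad, forces in N, time in s.
With the tool pointing down it reaches from about 0.4 to 0.825 m from the base axis. Payload 7 kg.
Tool frame: the origin (TCP) lies at the very end of the fingers, on their centre line; the grasp point (between the pads) lies 19 mm behind it; z points along the fingers, y is the line along which they close (so a half turn about z gives the same grasp; the last joint's range is limited). The gripper opens to 88 mm and grips with 3 to 60 N. Pads are 19 mm wide; open, the fingers measure 130 mm over their backs; the gripper's body (78 mm by 193 mm) begins 47 mm behind the grasp point.
Start: joints at [-0.822, 0.359, 0.012, 0, -1.224, -0.288], TCP at [0.3, -0.605, 0.227] pointing down, gripper open.
Joint ranges: [-3.07, 3.07], [-1.43, 2.12], [-1.02, 1.25], [-3.03, 1.67], [-3.05, -0], [-3.03, 3.03]. Speed limits (rad/s): [2.39, 2.39, 3.01, 3.14, 3.14, 3.14].

### API

Orientations are given as [roll, pitch, yaw] about the fixed x, y, z axes, in that order (R = Rz(yaw) Ry(pitch) Rx(roll)).
In Python, from station import arm, vision gives the robot as it stands. The module is installed in compiled form; this text tells all that it offers.
- The arm moves only by the tool jog_arm, never from a script. Its argument "steps" is a list that holds one entry, the list of rows, each a list of 7 numbers: the closure in counts, from 0 (fully open) to 255 (shut), then the shift along the tool's x, y, z scaled (see below), then the turn, a rotation vector about the tool's x, y, z scaled (see below). In form: [[[grip, dx, dy, dz, rx, ry, rz], ...]]. A call has 1 to 8 rows; each row is the pose to reach, as a shift and turn from the pose commanded when the call began, along the tool's axes at that moment; what a row does not reach only later rows make up. The controller multiplies each number of a shift by 250 mm and each number of a turn by 45 degrees. A row lasts 1/10 s, in which the tool goes at most 50 mm and 8.59 degrees, less where a joint would pass 70% of its speed; a pose out of reach is approached as far as the arm can. A call with a number of a shift or a turn outside -1 to 1 is refused whole. A call with a gripper value outside its range is refused whole. The fingers move at their own pace and stop on an object; "newtons" is the grip in N (left out, the last holds). Time passes only in rows, so rows that repeat a pose let the fingers close. It gives the time, the measured TCP pose, the force, the opening and the grip force at its end, in the units of the state.
- arm.get_state(): the state, without advancing time (a new reading comes with each control period).
- vision.grab_frame(name): name is "scene" or "top"; returns a dict with "color" (420x560x3 uint8, red, green, blue), "vfov" (degrees; the focal length in pixels is half the picture's height over the tangent of half this angle, whatever the lens; pixels are square), "cx", "cy" (the principal point, pixels), "k1" (the pictures are not rectified: a ray, as slopes to the right and down, at radius r is drawn at 1 + k1 r^2 times it, then the intrinsics apply), "extrinsics" (4x4, takes a point from world to camera coordinates). Camera axes: x right, y down, z forward; pixel columns grow to the right and rows downward; lengths in m; the calibration is good to about 2 mm. A picture is of the moment at which its call begins. There is no depth.
- arm.job_done(): hands the job in; it is judged then, once.
The state is a dict: "t": time; "q": joint angles; "qd": joint speeds; "joint_efforts": joint torques, N m; "eef_pos": TCP position; "ee_rot": TCP orientation; "force": force on the tool from outside, world axes, zero at the start; "moment": the same for the moment, N m; "width": finger opening in m; "gripper_force": force on a finger pad.
Only numpy, scipy, OpenCV 4.12 (cv2) and the standard library are available. Lean on these libraries where they do the work, as an engineer would, in place of code of your own. Each camera call takes 0.05 s, during which the arm holds its last target. There are 200 camera calls.

### The job

On the bakery counter, turn the jam carousel (the wooden knob on top turns it) until the red bin is squarely in the open notch of the clear guard, facing the robot's side. Then take the small jar with the red lid from the wooden board and set it down upright, without dropping it, in the middle of the red bin, and let go, leaving the red bin in the notch.

Things in the scene. Friction and masses are not known exactly. Their poses are not given: they have to be found in the camera images.
- carousel (a joint): Angle of the carousel, a white turntable 336 mm across on a fixed square wooden stand; positive is counterclockwise from above. 0: red bin squarely in the notch. Starts at 0.85 to 1.45 rad, so turn it clockwise by the reading. Takes 0.06 N m, stays where left. A fixed clear sheet, top 70 mm above the counter, covers the bins but for a notch 160 mm wide on the robot's side.
- knob (a point): Wooden knob on the carousel's axis above the clear sheet: a square block 34 x 34 mm, 28 mm tall, top 116 mm above the counter. This point is its centre (102 mm up, on the axis); its x and y axes are square to the knob's flat sides and turn with the carousel, x pointing from the red bin to the axis. Gripped from above and turned, it turns the carousel.
- red_bin (a point): Centre of the red bin's floor, 118 mm from the axis, 16 mm above the counter; turns with the carousel. Four open quarter-circle bins have coloured rims and floor discs (red, yellow, green, blue); walls 18 mm high, each bin about 130 mm long radially. With the carousel at 0 this point is mid-notch, clear above; the notch runs from 50 mm off the axis outwards.
- red_jar_center (a point): Jam jar with a red lid: upright cylinder 40 mm in diameter (lid 42 mm), 46 mm tall, about 0.09 kg. This point is its centre, half-way up, 23 mm above its underside; z is up. It stands on a wooden board 12 mm thick beside two like jars with yellow and green lids, at least 90 mm apart centre to centre, their order differing each time.
Not all that is in view belongs to the job. Of the things like the part that bears red_jar_center, leave any that is blue, grey or pink; of the rest the larger one is meant.

How it is judged:
On the way, in this order (a step that is already met when the one before it is completed fails the run):
1. the red bin is turned squarely into the notch (within 12 degrees) (value of joint carousel between -0.21 and 0.21 rad), for 0.2 s.
2. the red-lidded jar, still held, is within 20 mm of the floor of the red bin, within 50 mm of its centre (contact force between the fingers and red_jar above 0.3 N and horizontal distance between red_jar_center and red_bin below 0.05 m and z of red_jar_center in the frame of red_bin below 0.043 m), for 0.05 s.
At the end, for the whole second after the job is handed in: The carousel reads within 12 degrees (0.21 rad) of 0, so the red bin is in the notch; the red-lidded jar stands upright (within 10 degrees) on the floor of the red bin, its centre within 50 mm of the bin's centre seen from above, released and at rest (all of step 1 and horizontal distance between red_jar_center and red_bin below 0.05 m and z of red_jar_center in the frame of red_bin below 0.029 m and angle between red_jar_center's own z axis and vertical below 0.17 rad and linear speed of red_jar below 0.02 m/s); the robot touches nothing.
It also fails if it takes over 48 s, if anything falls off the work surface, if the arm or the gripper's body presses on something with over 40 N, if the wrist force passes 120 N, or if a joint passes its speed limit or range.

## Working session

There is one attempt and no reset: what is moved stays moved. The work goes in short steps, Python scripts to look and compute and a tool call to move; the robot and the scene stay as the last step left them, time stands still between calls to the robot, and variables do not carry over. Pictures are saved under pics/ and viewed, at most 10 in all, crops included, and the job is handed in when it is done.

Besides the shell and the picture viewer there is one more tool, called as a command line: name --argument value ..., lists and objects as JSON in quotes. jog_arm: Moves the arm, as the interface text tells. Its arguments: {"type":"object","properties":{"steps":{"type":"array","items":{"type":"array","items":{"type":"array","items":{"type":"number"}}}},"newtons":{"type":"number"}},"required":["steps"]}

```bash
mkdir -p pics
cat > h.py <<'E'
import numpy as np, cv2
from scipy.spatial.transform import Rotation as R
from station import arm, vision
def K(f):
    h=f["color"].shape[0]; F=h/2/np.tan(np.radians(f["vfov"])/2)
    return np.array([[F,0,f["cx"]],[0,F,f["cy"]],[0,0,1.]]), np.array([f["k1"],0,0,0.])
def ray(f,u,v,z):
    k,d=K(f); p=cv2.undistortPoints(np.array([[[u,v]]],float),k,d)[0,0]
    E=np.array(f["extrinsics"]); r=E[:3,:3].T@np.r_[p,1]; c=-E[:3,:3].T@E[:3,3]
    return c+r*(z-c[2])/r[2]
def proj(f,P):
    k,d=K(f);E=np.array(f["extrinsics"])
    return cv2.projectPoints(np.array(P,float).reshape(-1,1,3),cv2.Rodrigues(E[:3,:3])[0],E[:3,3],k,d)[0][:,0]
def jog(pos,yaw):
    s=arm.get_state(); T=R.from_euler('xyz',s["ee_rot"])
    d=T.inv().apply(np.array(pos)-s["eef_pos"]); 
    r=(T.inv()*R.from_euler('xyz',[np.pi,0,yaw])).as_rotvec()
    return (d/.25).round(4),(np.degrees(r)/45).round(4)
E
python3 - <<'E'
from h import *
import pickle
s=arm.get_state(); print(s)
for n in("scene","top"):
    f=vision.grab_frame(n); pickle.dump(f,open(n+".pkl","wb"))
    print(n,f["vfov"],f["cx"],f["cy"],f["k1"],np.array(f["extrinsics"]).round(3).tolist())
    cv2.imwrite(f"pics/{n}.png",cv2.resize(f["color"][:,:,::-1],(800,600)))
E
```

```text
{'t': 0.0, 'q': array([-8.21903920e-01,  3.59378943e-01,  1.10996649e-02, -3.87440335e-04,
       -1.22408412e+00, -2.88083070e-01]), 'qd': array([ 0.00149779,  0.00303212,  0.00163938, -0.00067412, -0.00085855,
       -0.00160526]), 'joint_efforts': array([-4.33679752e-04, -5.82718134e+01,  2.93046999e+01,  6.99684441e+00,
        6.78255004e-03, -1.45636864e-04]), 'eef_pos': array([ 0.29992791, -0.60417976,  0.22563885]), 'ee_rot': array([ 3.13998667e+00, -9.60630573e-05, -2.68091518e+00]), 'force': array([-0.55702497, -0.06032879,  0.34994077]), 'moment': array([ 0.060837  , -0.03958936, -0.0365564 ]), 'gripper_force': 0.0, 'width': 0.08749078639508773}
scene 56.85069842414384 283.270616379351 208.68798206097603 0.0170826731357864 [[-0.086, 0.996, -0.017, -0.048], [0.777, 0.057, -0.627, -0.336], [-0.624, -0.067, -0.779, 1.068], [0.0, 0.0, 0.0, 1.0]]
top 47.318683954593 284.8964199571942 210.9037870456635 -0.15108445609002727 [[-0.014, -1.0, -0.024, 0.117], [-0.99, 0.017, -0.141, 0.508], [0.141, 0.022, -0.99, 1.029], [0.0, 0.0, 0.0, 1.0]]
```

View pics/top.png

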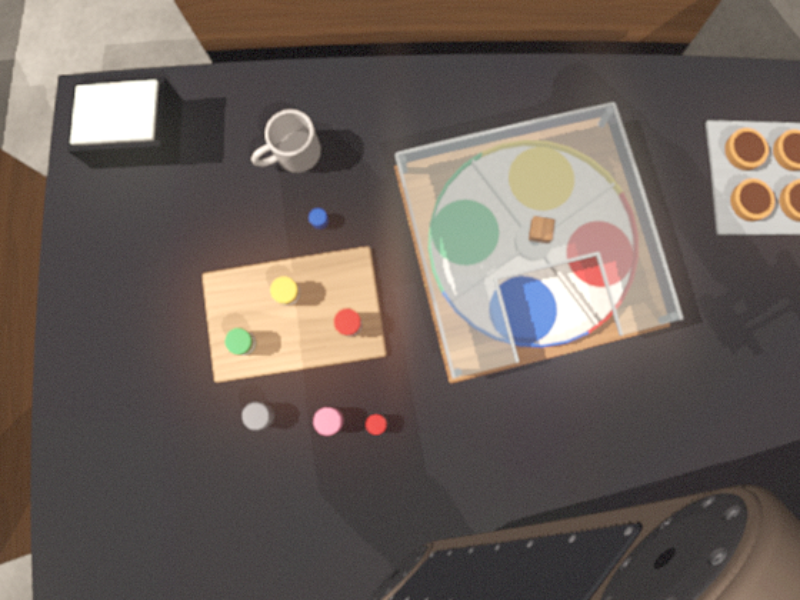

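View pics/scene.png

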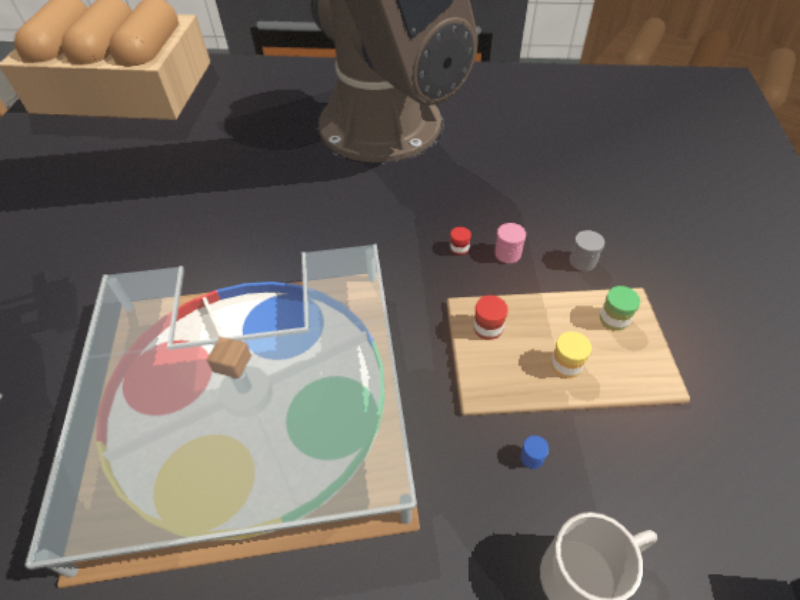

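The top view shows the knob at about (542,229), the large red lid at (348,322) and the small red decoy at (376,425), in 800x600 pixels. I'll enlarge the knob and the jar.

Run:
```python
from h import *
import pickle
t=pickle.load(open("top.pkl","rb"));s=pickle.load(open("scene.pkl","rb"))
def c(f,x,y,w,h,S):return cv2.resize(f["color"][y:y+h,x:x+w,::-1],None,fx=S,fy=S,interpolation=cv2.INTER_CUBIC)
# 4 panels 50x37 crop x8
a=np.hstack([c(t,355,140,50,37,8),c(t,220,207,50,37,8)])
b=np.hstack([c(s,135,228,50,37,8),c(s,320,202,50,37,8)])
cv2.imwrite("pics/crop.png",np.vstack([a,b]))
u=.7
print("knob",ray(t,542*u,229*u,.116),ray(s,229*u,350*u,.116))
print("jar",ray(t,348*u,322*u,.058),ray(s,491*u,308*u,.058))
for n,p in dict(red=(600,253),blue=(524,310),green=(464,232),yel=(541,178)).items(): print(n,ray(t,p[0]*u,p[1]*u,.016))
for p in [(168,378),(283,326),(333,417),(204,482)]: print(ray(s,p[0]*u,p[1]*u,.016))
print("notch",[ray(t,x*u,y*u,.07)[:2].round(3) for x,y in[(495,277),(601,254),(517,362),(621,334)]])
```

```text
knob [ 0.60200615 -0.0917853   0.116     ] [ 0.60603559 -0.08925269  0.116     ]
jar [0.47620816 0.19950517 0.058     ] [0.48131637 0.20223653 0.058     ]
red [ 0.58597507 -0.20272811  0.016     ]
blue [ 0.49543317 -0.07538513  0.016     ]
green [0.6238478  0.01654264 0.016     ]
yel [ 0.71308725 -0.11264215  0.016     ]
[ 0.59015397 -0.19940757  0.016     ]
[ 0.49972326 -0.07265042  0.016     ]
[0.62757143 0.01736319 0.016     ]
[ 0.71635401 -0.11211841  0.016     ]
notch [array([ 0.54 , -0.025]), array([ 0.573, -0.19 ]), array([ 0.411, -0.054]), array([ 0.449, -0.214])]
```

View pics/crop.png

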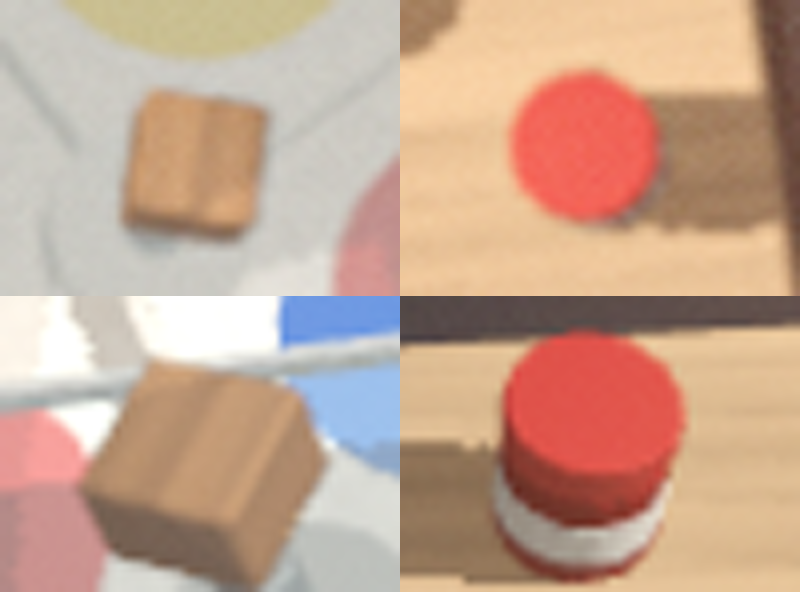

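The lid and knob are clear in the crops. The axis is near (0.605,-0.092). The red bin direction is about -100° and the notch faces about 192°, so the carousel reads about 68° (1.19 rad). The knob grasp yaw is -100°.

Run:
```python
from h import *
import pickle
t=pickle.load(open("top.pkl","rb"));s=pickle.load(open("scene.pkl","rb"))
print("jar",ray(t,242.7,224.7,.058),ray(s,343.7,214.9,.058))
print("knob",ray(t,355+196/8-.44,140+158/8-.44,.116),ray(s,135+207/8-.44,228+(445-296)/8-.44,.116))
print(*jog([.452,-.347,.2],np.radians(-127)))
```

```text
jar [0.47777377 0.20147217 0.058     ] [0.47968978 0.20225378 0.058     ]
knob [ 0.60415036 -0.09116945  0.116     ] [ 0.60817816 -0.08841249  0.116     ]
[-1.0022  0.651   0.1037] [ 1.900e-03  3.000e-04 -5.912e-01]
```

jog_arm --steps '[[[0, -1, 0.65, 0.1, 0, 0, -0.6], [0, -1, 0.65, 0.1, 0, 0, -0.6], [0, -1, 0.65, 0.1, 0, 0, -0.6], [0, -1, 0.65, 0.1, 0, 0, -0.6], [0, -1, 0.65, 0.1, 0, 0, -0.6], [0, -1, 0.65, 0.1, 0, 0, -0.6], [0, -1, 0.65, 0.1, 0, 0, -0.6], [0, -1, 0.65, 0.1, 0, 0, -0.6]]]'

```text
t: 0.9
eef_pos: [0.4524, -0.3466, 0.2014]
ee_rot: [3.141, -0.0, -2.207]
force: [-0.3, -0.1, -0.6]
width: 0.0874
gripper_force: 0.0
```

Run:
```python
from h import *
s=arm.get_state(); print(s["t"],s["eef_pos"],s["ee_rot"])
print(*jog([.606,-.091,.15],np.radians(-100)))
```

```text
0.9 [ 0.45235342 -0.34663949  0.2013651 ] [ 3.14105599e+00 -1.04721109e-04 -2.20669479e+00]
[-1.1877  0.1127  0.2054] [ 0.0007  0.     -0.5874]
```

jog_arm --steps '[[[0, -1, 0.11, 0.2, 0, 0, -0.59], [0, -1, 0.11, 0.2, 0, 0, -0.59], [0, -1, 0.11, 0.2, 0, 0, -0.59], [0, -1, 0.11, 0.2, 0, 0, -0.59], [0, -1, 0.11, 0.2, 0, 0, -0.59], [0, -1, 0.11, 0.2, 0, 0, -0.59], [0, -1, 0.11, 0.2, 0, 0, -0.59]]]'

```text
t: 1.6
eef_pos: [0.5789, -0.1307, 0.1507]
ee_rot: [3.14, -0.0, -1.745]
force: [0.5, -0.2, -0.2]
width: 0.0876
gripper_force: 0.0
```

Run:
```python
from h import *
print(*jog([.606,-.091,.084],np.radians(-100)))
```

```text
[-0.1753 -0.0797  0.2665] [ 0.002  -0.0006 -0.    ]
```

Go over the knob, descend and close gently.

jog_arm --steps '[[[0, -0.175, -0.08, 0, 0, 0, 0], [0, -0.175, -0.08, 0, 0, 0, 0], [0, -0.175, -0.08, 0.12, 0, 0, 0], [0, -0.175, -0.08, 0.2, 0, 0, 0], [0, -0.175, -0.08, 0.265, 0, 0, 0], [0, -0.175, -0.08, 0.265, 0, 0, 0], [100, -0.175, -0.08, 0.265, 0, 0, 0], [130, -0.175, -0.08, 0.265, 0, 0, 0]]]' --newtons 20

```text
t: 2.4
eef_pos: [0.6067, -0.0921, 0.0867]
ee_rot: [-3.14, 0.0, -1.747]
force: [1.1, 0.6, 0.6]
width: 0.0766
gripper_force: 0.0
```

jog_arm --steps '[[[255, 0, 0, 0, 0, 0, 0], [255, 0, 0, 0, 0, 0, 0], [255, 0, 0, 0, 0, 0, 0], [255, 0, 0, 0, 0, 0, 0], [255, 0, 0, 0, 0, 0, 0], [255, 0, 0, 0, 0, 0, 0]]]'

```text
t: 3.0
eef_pos: [0.606, -0.0911, 0.0854]
ee_rot: [3.141, -0.0, -1.746]
force: [-0.2, 0.3, 1.0]
width: 0.0337
gripper_force: 20.0
```

jog_arm --steps '[[[255, 0, 0, 0, 0, 0, 0.12], [255, 0, 0, 0, 0, 0, 0.26], [255, 0, 0, 0, 0, 0, 0.4], [255, 0, 0, 0, 0, 0, 0.54], [255, 0, 0, 0, 0, 0, 0.68], [255, 0, 0, 0, 0, 0, 0.82], [255, 0, 0, 0, 0, 0, 0.94], [255, 0, 0, 0, 0, 0, 1.0]]]'

```text
t: 3.8
eef_pos: [0.6073, -0.0919, 0.0854]
ee_rot: [-3.14, 0.001, -2.535]
force: [5.8, -6.7, -4.2]
width: 0.0339
gripper_force: 20.0
```

jog_arm --steps '[[[255, 0, 0, 0, 0, 0, 0.12], [255, 0, 0, 0, 0, 0, 0.26], [255, 0, 0, 0, 0, 0, 0.38], [255, 0, 0, 0, 0, 0, 0.47], [255, 0, 0, 0, 0, 0, 0.51], [255, 0, 0, 0, 0, 0, 0.51], [255, 0, 0, 0, 0, 0, 0.51]]]'

```text
t: 4.5
eef_pos: [0.6076, -0.0926, 0.0854]
ee_rot: [-3.14, 0.002, -2.932]
force: [7.1, -9.7, -5.4]
width: 0.0341
gripper_force: 20.0
```

Run:
```python
from h import *
for n in("top",):
    f=vision.grab_frame(n)
    cv2.imwrite(f"pics/{n}2.png",cv2.resize(f["color"][60:280,260:500,::-1],None,fx=2.5,fy=2.5))
```

```text
(no output)
```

View pics/top2.png

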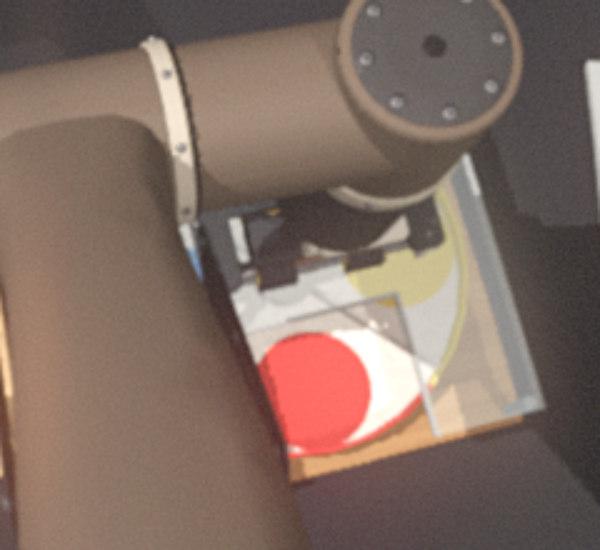

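The red disc is in the notch, centred at about crop (315,392). I'll compute its angle.

Run:
```python
from h import *
import pickle
t=pickle.load(open("top.pkl","rb"))
p=ray(t,260+315/2.5,60+392/2.5,.016); a=np.array([.607,-.093,.016]); d=p-a
print(p,np.hypot(*d[:2]),np.degrees(np.arctan2(d[1],d[0]))%360)
m=ray(t,260+437/2.5,60+437/2.5,.07);n=ray(t,260+397/2.5,60+295/2.5,.07); print(m,n,np.degrees(np.arctan2(*(m-n)[1::-1]))%360)
```

```text
[ 0.49512025 -0.11922852  0.016     ] 0.11491306489232621 193.19386334565957
[ 0.44724417 -0.21389936  0.07      ] [ 0.57260039 -0.18545688  0.07      ] 192.78359132157965
```

jog_arm --steps '[[[60, 0, 0, 0, 0, 0, 0], [60, 0, 0, 0, 0, 0, 0], [60, 0, 0, 0, 0, 0, 0], [60, 0, 0, 0, 0, 0, 0], [60, 0, 0, -0.1, 0, 0, 0], [60, 0, 0, -0.3, 0, 0, 0], [60, 0, 0, -0.4, 0, 0, 0], [60, 0, 0, -0.4, 0, 0, 0]]]'

```text
t: 5.35
eef_pos: [0.6085, -0.091, 0.1903]
ee_rot: [-3.14, 0.008, -2.931]
force: [0.5, -0.5, 0.1]
width: 0.0668
gripper_force: 0.0
```

Run:
```python
from h import *
print(*jog([.4787,.2018,.11],np.radians(-168)))
```

```text
[0.2658 1.2543 0.3175] [-0.0018  0.0099  0.0012]
```

jog_arm --steps '[[[60, 0.2, 1, 0.2, 0, 0, 0], [60, 0.2, 1, 0.2, 0, 0, 0], [60, 0.2, 1, 0.2, 0, 0, 0], [60, 0.2, 1, 0.2, 0, 0, 0], [60, 0.2, 1, 0.2, 0, 0, 0], [60, 0.2, 1, 0.2, 0, 0, 0], [60, 0.2, 1, 0.2, 0, 0, 0]]]'

```text
t: 6.05
eef_pos: [0.5041, 0.1444, 0.1347]
ee_rot: [-3.141, -0.001, -2.929]
force: [-0.2, -1.1, -0.3]
width: 0.067
gripper_force: 0.0
```

Run:
```python
from h import *
s=arm.get_state(); print(s["q"].round(2),s["ee_rot"])
print(*jog([.4787,.2018,.024],np.radians(-168)))
f=vision.grab_frame("scene")
cv2.imwrite("pics/s3.png",cv2.resize(f["color"][:,:,::-1],(800,600)))
```

```text
[ 0.65  0.19 -0.44 -0.   -0.93 -2.01] [-3.14133836e+00 -1.07477537e-03 -2.92865376e+00]
[0.0502 0.2458 0.4429] [-0.0003 -0.0014  0.0045]
```

View pics/s3.png

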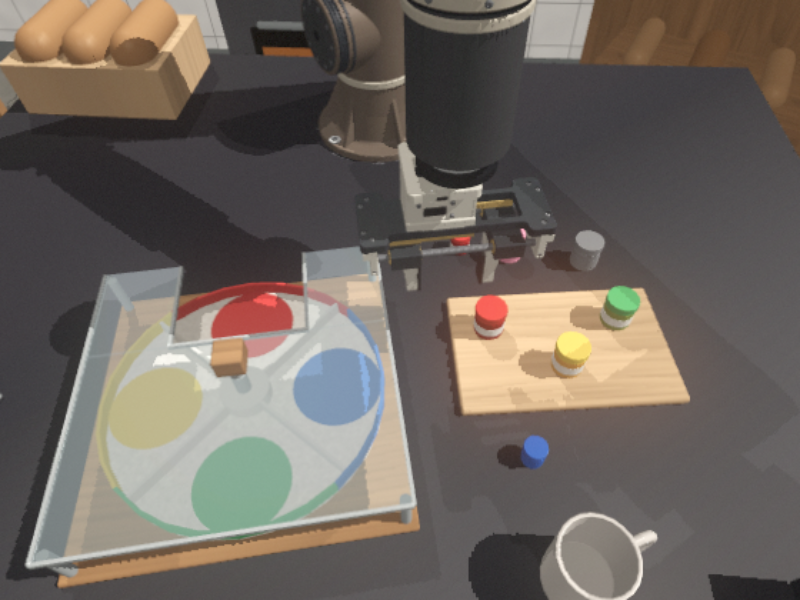

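The scene view shows the red bin squarely in the notch (252,322) and the jar still at (491,310). Next I move over it and descend, with 12 N grip.

jog_arm --steps '[[[60, 0.05, 0.245, 0, 0, 0, 0], [60, 0.05, 0.245, 0, 0, 0, 0], [60, 0.05, 0.245, 0, 0, 0, 0], [60, 0.05, 0.245, 0.12, 0, 0, 0], [60, 0.05, 0.245, 0.25, 0, 0, 0], [60, 0.05, 0.245, 0.37, 0, 0, 0], [60, 0.05, 0.245, 0.44, 0, 0, 0], [60, 0.05, 0.245, 0.44, 0, 0, 0]]]' --newtons 12

```text
t: 6.9
eef_pos: [0.4794, 0.1976, 0.0229]
ee_rot: [-3.139, -0.005, -2.934]
force: [-0.4, -0.4, 0.5]
width: 0.067
gripper_force: 0.0
```

jog_arm --steps '[[[100, 0, 0, 0, 0, 0, 0], [255, 0, 0, 0, 0, 0, 0], [255, 0, 0, 0, 0, 0, 0], [255, 0, 0, 0, 0, 0, 0], [255, 0, 0, 0, 0, 0, 0], [255, 0, 0, 0, 0, 0, 0]]]'

```text
t: 7.5
eef_pos: [0.4808, 0.2007, 0.0263]
ee_rot: [3.141, 0.002, -2.932]
force: [-1.1, -1.1, 6.3]
width: 0.0418
gripper_force: 12.0
```

jog_arm --steps '[[[255, 0, 0, -0.05, 0, 0, 0], [255, 0, 0, -0.15, 0, 0, 0], [255, 0, 0, -0.3, 0, 0, 0], [255, 0, 0, -0.42, 0, 0, 0], [255, 0, 0, -0.5, 0, 0, 0], [255, 0, 0, -0.5, 0, 0, 0]]]'

```text
t: 8.1
eef_pos: [0.4815, 0.2014, 0.1536]
ee_rot: [3.139, 0.005, -2.931]
force: [-0.5, 0.3, -0.8]
width: 0.042
gripper_force: 12.0
```

Run:
```python
from h import *
print(arm.get_state()["eef_pos"],*jog([.4935,-.119,.15],np.radians(-168)))
f=vision.grab_frame("scene")
cv2.imwrite("pics/s4.png",cv2.resize(f["color"][100:300,280:480,::-1],None,fx=2,fy=2))
```

```text
[0.48151991 0.20139481 0.15356536] [ 0.2205 -1.2634  0.0099] [0.0033 0.0065 0.0009]
```

View pics/s4.png

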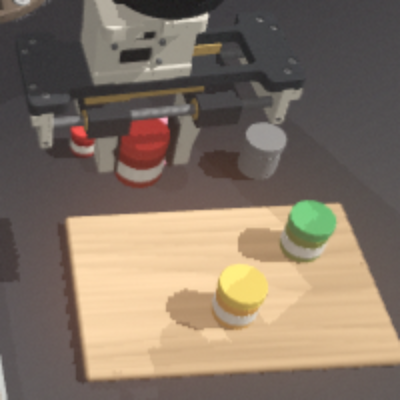

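The jar is held upright, at crop (142,150). I'll carry it to the bin.

jog_arm --steps '[[[255, 0.03, -0.12, 0, 0, 0, 0], [255, 0.08, -0.3, 0, 0, 0, 0], [255, 0.12, -0.47, 0, 0, 0, 0], [255, 0.15, -0.64, 0, 0, 0, 0], [255, 0.18, -0.8, 0, 0, 0, 0], [255, 0.21, -0.94, 0, 0, 0, 0], [255, 0.22, -1, 0, 0, 0, 0], [255, 0.22, -1, 0, 0, 0, 0]]]'

```text
t: 8.95
eef_pos: [0.4773, -0.0575, 0.149]
ee_rot: [3.141, -0.002, -2.935]
force: [-0.2, 0.6, -0.9]
width: 0.0417
gripper_force: 12.0
```

Run:
```python
from h import *
print(*jog([.4935,-.119,.036],np.radians(-168)))
```

```text
[-0.0143 -0.254   0.452 ] [ 0.0001 -0.0032 -0.0037]
```

jog_arm --steps '[[[255, -0.01, -0.13, 0, 0, 0, 0], [255, -0.01, -0.25, 0, 0, 0, 0], [255, -0.01, -0.25, 0, 0, 0, 0], [255, -0.01, -0.25, 0.1, 0, 0, 0], [255, -0.01, -0.25, 0.22, 0, 0, 0], [255, -0.01, -0.25, 0.33, 0, 0, 0], [255, -0.01, -0.25, 0.42, 0, 0, 0], [255, -0.01, -0.25, 0.45, 0, 0, 0]]]'

```text
t: 9.75
eef_pos: [0.4917, -0.1156, 0.0351]
ee_rot: [3.141, -0.005, -2.932]
force: [-1.4, -0.4, -0.6]
width: 0.0419
gripper_force: 12.0
```

jog_arm --steps '[[[255, 0, 0, 0, 0, 0, 0], [255, 0, 0, 0.008, 0, 0, 0], [255, 0, 0, 0.014, 0, 0, 0], [255, 0, 0, 0.014, 0, 0, 0], [255, 0, 0, 0.014, 0, 0, 0]]]'

```text
t: 10.25
eef_pos: [0.4942, -0.1163, 0.035]
ee_rot: [-3.142, 0.001, -2.932]
force: [0.6, -0.2, -1.1]
width: 0.0412
gripper_force: 12.0
```

Run:
```python
from h import *
s=arm.get_state();print(s["eef_pos"],s["force"])
f=vision.grab_frame("scene")
cv2.imwrite("pics/s5.png",cv2.resize(f["color"][100:300,60:300,::-1],None,fx=3,fy=3))
```

```text
[ 0.49423527 -0.11626637  0.03496025] [ 0.60096761 -0.23157353 -1.09136367]
```

View pics/s5.png

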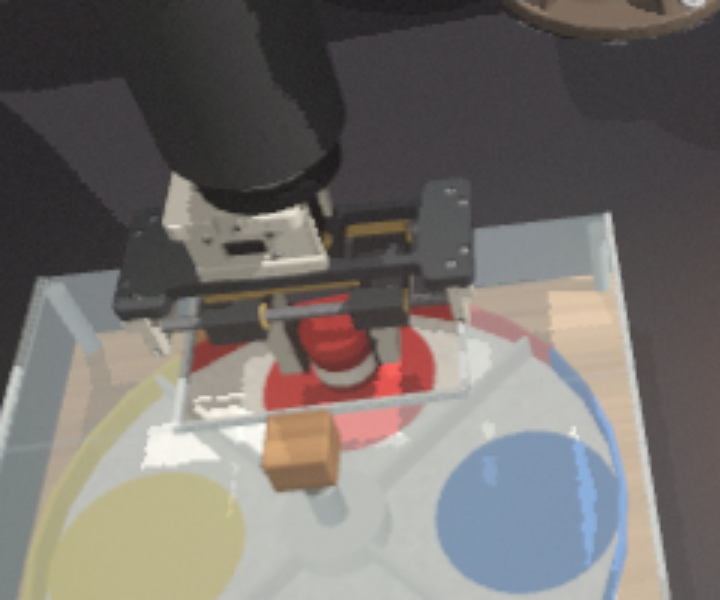

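The jar is over the red disc, clear of the notch edges, and not yet in contact. I'll lower it by small steps.

jog_arm --steps '[[[255, 0, 0, 0.006, 0, 0, 0], [255, 0, 0, 0.012, 0, 0, 0], [255, 0, 0, 0.012, 0, 0, 0], [255, 0, 0, 0.012, 0, 0, 0]]]'

```text
t: 10.7
eef_pos: [0.4938, -0.1163, 0.0312]
ee_rot: [3.142, -0.0, -2.932]
force: [-0.2, 0.1, -0.9]
width: 0.0415
gripper_force: 12.0
```

jog_arm --steps '[[[255, 0, 0, 0.004, 0, 0, 0], [255, 0, 0, 0.008, 0, 0, 0], [255, 0, 0, 0.008, 0, 0, 0], [255, 0, 0, 0.008, 0, 0, 0]]]'

```text
t: 11.1
eef_pos: [0.4941, -0.1166, 0.0302]
ee_rot: [-3.141, 0.0, -2.932]
force: [-3.1, -0.9, 8.9]
width: 0.0413
gripper_force: 12.0
```

Contact, 9 N. Release with a moderate opening, then retreat straight up.

jog_arm --steps '[[[110, 0, 0, 0, 0, 0, 0], [80, 0, 0, 0, 0, 0, 0], [80, 0, 0, 0, 0, 0, 0], [80, 0, 0, 0, 0, 0, 0], [80, 0, 0, 0, 0, 0, 0]]]'

```text
t: 11.6
eef_pos: [0.4938, -0.1163, 0.0292]
ee_rot: [3.142, -0.0, -2.932]
force: [-0.2, 0.3, 1.0]
width: 0.0601
gripper_force: 0.0
```

jog_arm --steps '[[[80, 0, 0, -0.04, 0, 0, 0], [80, 0, 0, -0.12, 0, 0, 0], [80, 0, 0, -0.25, 0, 0, 0], [80, 0, 0, -0.42, 0, 0, 0], [80, 0, 0, -0.6, 0, 0, 0], [80, 0, 0, -0.6, 0, 0, 0], [80, 0, 0, -0.6, 0, 0, 0], [80, 0, 0, -0.6, 0, 0, 0]]]'

```text
t: 12.4
eef_pos: [0.4932, -0.1163, 0.1791]
ee_rot: [3.141, -0.001, -2.932]
force: [0.4, -0.2, 0.1]
width: 0.0603
gripper_force: 0.0
```

Run:
```python
from h import *
s=arm.get_state();print(s["eef_pos"],s["force"])
f=vision.grab_frame("scene")
cv2.imwrite("pics/s6.png",cv2.resize(f["color"][100:300,60:300,::-1],None,fx=3,fy=3))
```

```text
[ 0.49320585 -0.11626949  0.1790775 ] [ 0.37381596 -0.21750295  0.08815803]
```

View pics/s6.png

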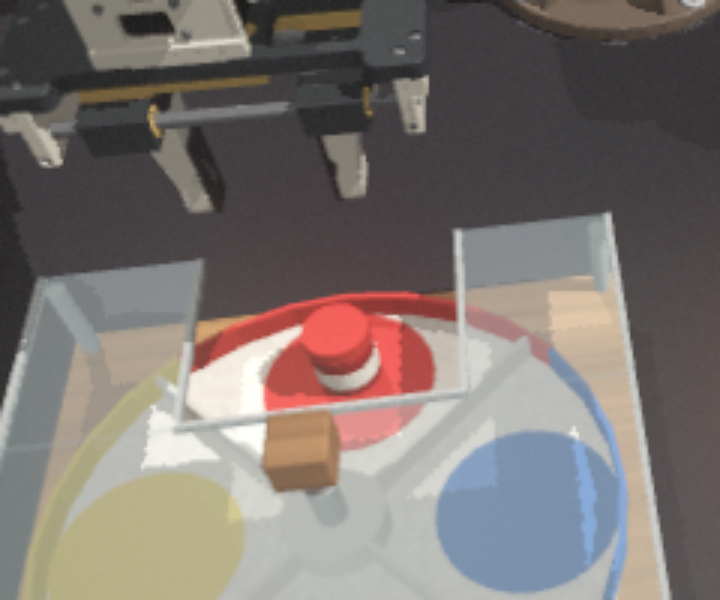

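The jar stands upright on the red disc, its base at about (348,380), and the bin is in the notch. Handing in.

```bash
python3 -c "
from station import arm
print(arm.job_done())"
```

```text
the job is handed in; nothing more can be done
None
```

I turned the red bin into the notch (about 0.5° off by camera), set the red-lidded jar upright in the middle of it, let go and handed the job in at about 12.5 s; no verdict came back.

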